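Dim the lamp and seat its filter cell

ROBOT

A 7-joint arm with a two-finger parallel gripper is mounted at the origin on a cart in front of the work surface, level with it; the furniture and walls round the work are solid. World frame = base frame: x ahead of the robot, y to its left, z up, the work surface at z = 0. Lengths are in m, angles in rad, forces in N, time in s.
With the tool pointing down it reaches from about 0.4 to 0.875 m from the base axis. Payload 19.3 kg.
Tool frame: the origin (TCP) lies at the very end of the fingers, on their centre line; the grasp point (between the pads) lies 19 mm behind it; z points along the fingers, y is the line along which they close (so a half turn about z gives the same grasp; the last joint's range is limited). The gripper opens to 85 mm and grips with 20 to 120 N. Pads are 22 mm wide; open, the fingers measure 114 mm over their backs; the gripper's body (76 mm by 85 mm) begins 54 mm behind the grasp point. The pads swing forward as they close: fully open they stand 13 mm farther back than shut.
Start: joints at [1.167, 0.521, -0.036, 1.599, 0.021, 1.021, -0.113], TCP at [0.205, -0.591, 0.198] pointing down, gripper open.
Joint ranges: [-2.91, 2.91], [-0.3, 2.13], [-1.5, 1.42], [0.17, 2.43], [-1.26, 4.41], [0.16, 1.93], [-2.52, 2.52]. Speed limits (rad/s): [1.89, 1.89, 2.39, 2.39, 3.01, 3.01, 3.01].

INTERFACE

Orientations are given as [roll, pitch, yaw] about the fixed x, y, z axes, in that order (R = Rz(yaw) Ry(pitch) Rx(roll)).
In Python, from workcell import bot gives the robot as it stands.
- The arm moves only by the shell command python3 -m crank 'ROWS' [FORCE]. ROWS is a JSON object of lists of equal length, an entry for each row: "travel": the shift along the world's x, y, z in cm, a list of three; "turn": the turn, a rotation vector about the world's x, y, z in degrees, a list of three; "gripper": the closure, from 0 (fully open) to 1 (shut). A call has exactly 5 rows; each row is the pose to reach, as a shift and turn from the pose commanded when the call began; what a row does not reach only later rows make up. A row lasts 1/10 s, in which the tool goes at most 50 mm and 8.59 degrees, less where a joint would pass 70% of its speed; a pose out of reach is approached as far as the arm can. A call with a gripper value outside its range is refused whole. The fingers move at their own pace and stop on an object; FORCE is the grip in N (left out, the last holds). Time passes only in rows, so rows that repeat a pose let the fingers close, or fill a call up. It gives the time, the measured TCP pose, the force, the opening and the grip force at its end, in the units of the state.
- bot.observe(): the state, without advancing time (a new reading comes with each control period).
- bot.grab_frame(name): name is "scene" or "top"; returns a dict with "pixels" (384x512x3 uint8, red, green, blue), "fx", "fy", "cx", "cy" (pixels), "dist" ([k1, k2, p1, p2, k3] as OpenCV has them; the pictures are not rectified), "extrinsics" (4x4, takes a point from world to camera coordinates). Camera axes: x right, y down, z forward; pixel columns grow to the right and rows downward; lengths in m; the calibration is good to about 2 mm. A picture is of the moment at which its call begins. There is no depth.
- bot.job_done(): hands the job in; it is judged then, once.
The state is a dict: "clock": time; "qpos": joint angles; "qd": joint speeds; "joint_efforts": joint torques, N m; "position": TCP position; "tool_rot": TCP orientation; "force": force on the tool from outside, world axes, zero at the start; "moment": the same for the moment, N m; "grip_width": finger opening in m; "finger_force": force on a finger pad.
Only numpy, scipy, OpenCV 4.12 (cv2) and the standard library are available. Lean on these libraries where they do the work, as an engineer would, in place of code of your own. Each camera call takes 0.05 s, during which the arm holds its last target. There are 200 camera calls.

TASK

Swing the dimmer lever of the lamp housing to 40 degrees on its scale (the long tick). Then press the knurled filter collar down and turn it clockwise, seen from above, until its hidden keyway drops over the pin, push it fully home and finish while still holding it there with the fingers against its spring. Leave the bottle, tape roll and marker round the housing where they are.

Things in the scene. Friction and masses are not known exactly. Their poses are not given: they have to be found in the camera images.
- lamp_housing: White box, 130 (x) x 270 (y) x 50 mm high, fixed to the worktop. Origin under its centre; z up. On its top, on the long centre line: the filter port at y = -80 mm and the dimmer lever's pivot at y = +80 mm on an aluminium scale plate.
- port (a point): Centre of the top rim of the fixed dark steel tube of the filter port, 70 mm above the worktop; tube 56 mm outside diameter, standing 20 mm above the housing top. Its vertical axis is the axis on which the collar turns and slides.
- collar: Knurled round aluminium filter collar, 43 mm diameter, 26 mm tall, about 150 g, a dark glass disc in its top, over the port tube. Origin on its axis, 33 mm below its lower edge. Grip across any diameter, fingertips above the tube's rim, which is wider: gap rim to collar 13 mm released, 1 mm home. Its yaw is the turning angle; nothing visible shows where the keyway is.
- collar_top (a point): Centre of the collar's top face, 109 mm above the worktop when released, 97 mm home. The keyway meets the pin 0.25 to 2.1 rad clockwise (from above) of the collar's start, with play of about 0.12 rad either way; before that the pin blocks the collar after 4 mm. Friction (0.04 N m) keeps the angle when let go, so it can be regripped. A stop limits anticlockwise turning.
- press (a joint): Downward travel of the collar in m: 0 released (top), about 0.004 resting on the pin, 0.012 fully home. A spring of 400 N/m pushes it up with about 2.5 N at the top and 7 N at home (its weight allowed for); let go, it springs up again.
- dimmer (a joint): Angle of the dimmer lever (rad) about its vertical pivot: 0 at the far stop, growing anticlockwise from above, 1.745 at the other stop. Scale ticks each 20 degrees; the one at 40 degrees (0.698) is long. At q the lever points, in the housing's frame, 0.698 + q from +x towards +y. Starts 1.1 to 1.7. Friction (0.06 N m) keeps it where it is left.
- lever_hinge (a point): Pivot of the dimmer lever, at the housing's top face, 50 mm above the worktop.
- lever_top (a point): Centre of the top of the lever's upright steel post, 14 mm diameter, 55 mm out from the pivot; top 102 mm above the worktop. The post is free to be gripped over its upper 35 mm; below is the lever's bar.
- dropper_bottle: White-capped bottle, 26 mm diameter, 78 mm tall, standing upright behind the port. Bystander; origin under its centre.
- tape: Roll of tape, 60 mm diameter, 19 mm high, lying flat behind the housing. Bystander; origin under its centre.
- marker: Marker pen, 124 x 13 x 15 mm, lying in front of the housing. Bystander; origin under its centre.

How it is judged:
By the outcome, as a careful person would: the job done as asked, in the order asked, and still so for the second after the job is handed in, while the arm keeps its last pose, push and grip.
It also fails if it takes over 64 s, if anything falls off the work surface, if the arm or the gripper's body presses on something with over 40 N, if the wrist force passes 120 N, or if a joint passes its speed limit or range.

## Working session

There is one attempt and no reset: what is moved stays moved. The work goes in short steps, Python scripts to look and compute and a shell command to move; the robot and the scene stay as the last step left them, time stands still between calls to the robot, and variables do not carry over. Pictures are saved under pics/ and viewed, at most 10 in all, crops included, and the job is handed in when it is done.

```bash
mkdir -p pics; ls
python3 - <<'E'
from workcell import bot
import cv2,numpy as np
s=bot.observe();print({k:np.round(v,3).tolist() for k,v in s.items()})
for n in("scene","top"):
    f=bot.grab_frame(n);cv2.imwrite(f"pics/{n}0.png",f["pixels"][:,:,::-1])
    print(n,f["fx"],f["fy"],f["cx"],f["cy"],f["dist"]);print(np.round(f["extrinsics"],3))
E
```

```text
pics
{'clock': 0.0, 'qpos': [1.167, 0.522, -0.036, 1.6, 0.021, 1.021, -0.113], 'qd': [-0.002, -0.0, -0.001, 0.001, 0.001, -0.001, 0.0], 'joint_efforts': [-0.001, -92.71, 1.979, -36.993, 0.018, 0.008, 0.0], 'position': [0.205, -0.59, 0.198], 'tool_rot': [-3.14, 0.0, 0.334], 'force': [0.152, -0.292, 0.418], 'moment': [0.009, 0.02, -0.03], 'finger_force': 0.0, 'grip_width': 0.085}
scene 464.1467149582621 464.1467149582621 255.41895271484464 194.82684986066147 [-0.13489327  0.          0.          0.          0.        ]
[[ 0.673 -0.74   0.004 -0.343]
 [-0.395 -0.364 -0.844  0.32 ]
 [ 0.626  0.566 -0.537  0.506]
 [ 0.     0.     0.     1.   ]]
top 429.1433927512284 429.1433927512284 255.55183325723286 189.7303061577879 [0.01933884 0.         0.         0.         0.        ]
[[-0.024 -1.    -0.     0.055]
 [-0.993  0.024 -0.119  0.573]
 [ 0.119 -0.003 -0.993  0.895]
 [ 0.     0.     0.     1.   ]]
```

View pics/scene0.png

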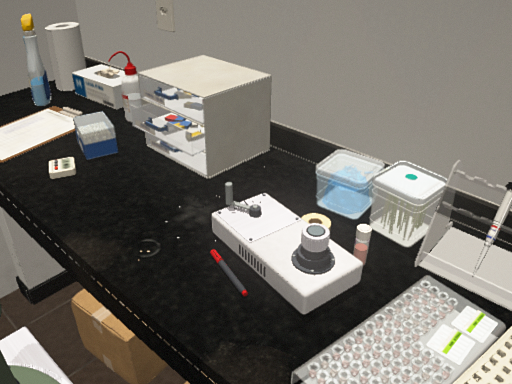

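View pics/top0.png

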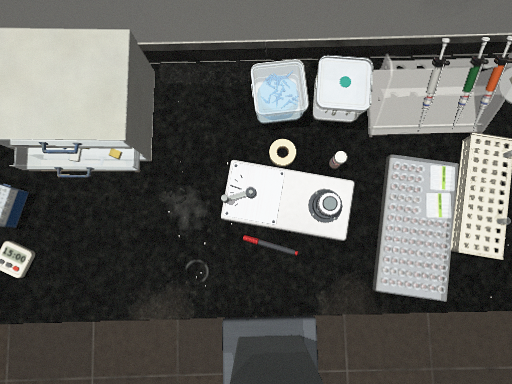

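The top view shows the housing at about (222–355, 160–240), the collar near (328,204), the lever pivot near (251,192) and its post near (228,199). In the scene view the collar is near (315,235) and the post near (229,193). I'll enlarge both.

Run:
```python
import cv2,numpy as np
a=cv2.imread("pics/top0.png")[150:250,210:370];b=cv2.imread("pics/scene0.png")[175:310,205:365]
r=lambda i:cv2.resize(i,None,fx=5,fy=5,interpolation=cv2.INTER_CUBIC)
def g(i,x0,y0):
    i=r(i)
    for x in range(0,i.shape[1],100):cv2.putText(i,str(x0+x//5),(x,10),0,.4,(0,255,255),1);cv2.line(i,(x,0),(x,i.shape[0]),(0,255,255),1) 
    for y in range(0,i.shape[0],100):cv2.putText(i,str(y0+y//5),(0,y+12),0,.4,(0,255,0),1);cv2.line(i,(0,y),(i.shape[1],y),(0,255,0),1)
    return i
cv2.imwrite("pics/tc.png",g(a,210,150));cv2.imwrite("pics/sc.png",g(b[:118],205,175))
```

```text
(no output)
```

View pics/tc.png

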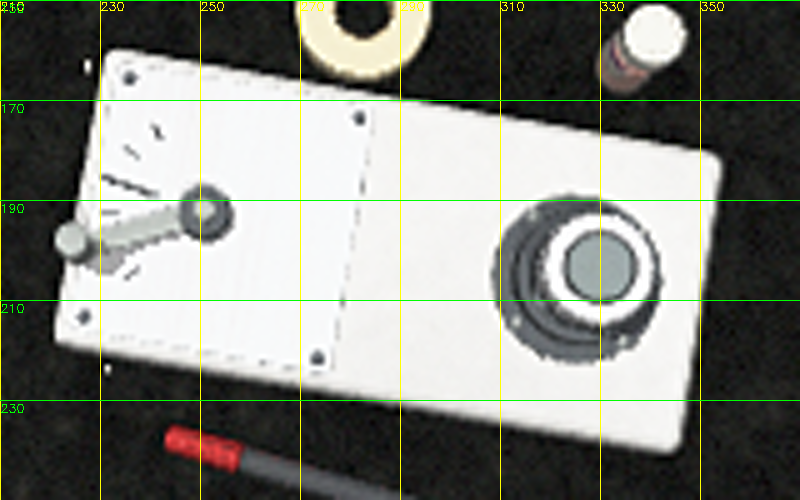

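View pics/sc.png

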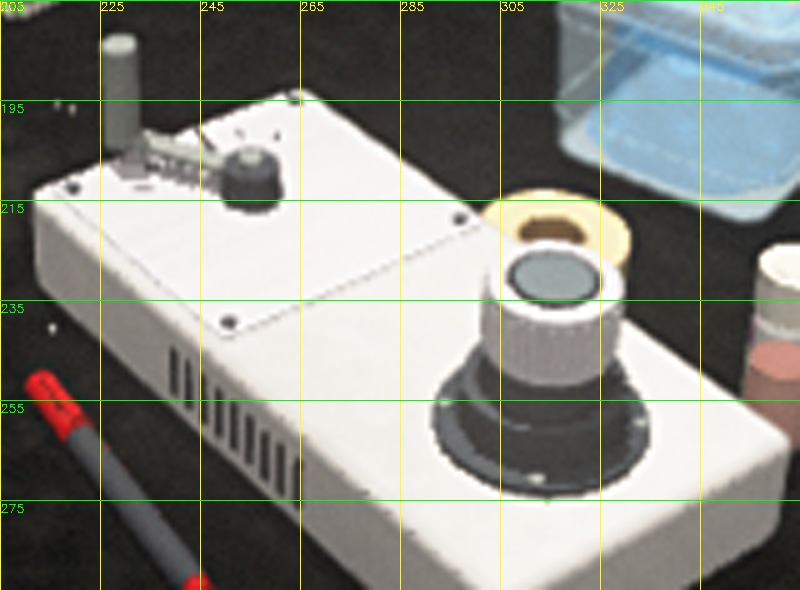

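The enlarged views give these pixel positions:

| Feature | Top view | Scene view |
|---|---|---|
| Collar top | (330,203.5) | (315.5,230.5) |
| Post top | (224.5,198) | (229,183.7) |
| Housing top corners | (231,160), (354,181), (346,240.5), (221,218) | – |
| Long tick | (230.5,185.5)–(241,189) | – |

```bash
cat > h.py <<'E'
from workcell import bot
import cv2,numpy as np
F={n:bot.grab_frame(n) for n in("scene","top")}
def ray(n,p):
    f=F[n];K=np.array([[f["fx"],0,f["cx"]],[0,f["fy"],f["cy"]],[0,0,1]])
    u=cv2.undistortPoints(np.array([[p]],float),K,np.array(f["dist"]))[0,0]
    E=np.array(f["extrinsics"]);R=E[:3,:3];d=R.T@np.r_[u,1];return -R.T@E[:3,3],d/np.linalg.norm(d)
def plane(n,p,z):
    c,d=ray(n,p);return c+d*(z-c[2])/d[2]
def tri(ps,pt):
    A=[];b=[]
    for n,p in(("scene",ps),("top",pt)):
        c,d=ray(n,p);M=np.eye(3)-np.outer(d,d);A.append(M);b.append(M@c)
    return np.linalg.lstsq(np.vstack(A),np.hstack(b),rcond=None)[0]
E
python3 - <<'E'
from h import *
np.set_printoptions(precision=4,suppress=True)
c=tri((315.5,230.5),(330,203.5));l=tri((229,183.7),(224.5,198))
print("collar",c,plane("top",(330,203.5),.109),plane("scene",(315.5,230.5),.109));print("post",l,plane("top",(224.5,198),.102),plane("scene",(229,183.7),.102))
C=np.array([plane("top",p,.05) for p in((231,160),(354,181),(346,240.5),(221,218))]);m=C.mean(0)
L=(C[0]+C[3]-C[1]-C[2])/2;W=(C[0]+C[1]-C[2]-C[3])/2
print("corners",C,m,np.linalg.norm(L),np.linalg.norm(W))
ey=L/np.linalg.norm(L);yaw=np.arctan2(-ey[0],ey[1]);ex=np.array([np.cos(yaw),np.sin(yaw),0]);ey=np.array([-np.sin(yaw),np.cos(yaw),0])
print("yaw",yaw,np.arctan2(W[1],W[0]),"pivot",m+.08*ey,"port",m-.08*ey)
y2=None
for P in (m+.08*ey,):
    v=l-P;print("lever r",np.linalg.norm(v[:2]),"q",np.arctan2(v[1],v[0])-yaw-.698)
    a=plane("top",(230.5,185.5),.05)-P;print("tick angle",np.arctan2(a[1],a[0])-yaw-.698)
    t=yaw+1.396;print("target post",P+.055*np.array([np.cos(t),np.sin(t),0]))
print("between", np.linalg.norm((c-l)[:2]))
E
```

```text
collar [ 0.5338 -0.105   0.1089] [ 0.534  -0.1052  0.109 ] [ 0.5333 -0.1048  0.109 ]
post [0.5509 0.104  0.1011] [0.5507 0.104  0.102 ] [0.55   0.1027 0.102 ]
corners [[ 0.6376  0.0924  0.05  ]
 [ 0.5857 -0.1688  0.05  ]
 [ 0.4604 -0.1455  0.05  ]
 [ 0.5138  0.1157  0.05  ]] [ 0.5494 -0.0265  0.05  ] 0.2664855032965371 0.12673120221263537
yaw -0.1989648499459249 -0.1847632094584248 pivot [0.5652 0.0519 0.05  ] port [ 0.5336 -0.105   0.05  ]
lever r 0.053992132579214716 q 1.3388885740355998
tick angle 0.6859983754085239
target post [0.5853 0.1031 0.05  ]
between 0.2096162934680733
```

Both views agree on the heights (0.109 and 0.101), and the tick angle comes out as expected. Next I'll move toward the post and rotate to yaw 90°, so the fingers close tangentially.

```bash
python3 -m crank '{"travel":[[1.5,3,1],[3,6,2],[4.5,9,3],[6.5,13,3],[8.5,17,3]],"turn":[[0,0,5],[0,0,10],[0,0,15],[0,0,20],[0,0,25]],"gripper":[0,0,0,0,0]}' 
python3 -m crank '{"travel":[[2,4,0],[4,8,0],[6,12,0],[8,16,0],[10,20,0]],"turn":[[0,0,5],[0,0,10],[0,0,15],[0,0,20],[0,0,25]],"gripper":[0,0,0,0,0]}'
```

```text
clock: 0.7
position: [0.2901, -0.4191, 0.2287]
tool_rot: [3.141, 0.0, 0.773]
force: [0.9, -0.7, -0.3]
grip_width: 0.0855
finger_force: 0.0
clock: 1.2
position: [0.3902, -0.2189, 0.2287]
tool_rot: [3.141, 0.0, 1.21]
force: [1.0, -0.5, 0.4]
grip_width: 0.0854
finger_force: 0.0
```

```bash
python3 -m crank '{"travel":[[2,4,0],[4,8,0],[6,12,0],[8,16,0],[10,20,0]],"turn":[[0,0,4],[0,0,8],[0,0,12],[0,0,16],[0,0,20.7]],"gripper":[0,0,0,0,0]}' 
python3 -m crank '{"travel":[[2,4,0],[4,8,-2],[5.5,11,-4],[6.1,12.3,-6],[6.1,12.3,-8]],"turn":[[0,0,0],[0,0,0],[0,0,0],[0,0,0],[0,0,0]],"gripper":[0,0,0,0,0]}'
python3 -m crank '{"travel":[[0,0,-2],[0,0,-4],[0,0,-6],[0,0,-7.4],[0,0,-7.4]],"turn":[[0,0,0],[0,0,0],[0,0,0],[0,0,0],[0,0,0]],"gripper":[0,0,0,0,0]}'
python3 -c "
from h import *
i=[cv2.resize(F['scene']['pixels'][130:290,170:370],None,fx=3,fy=3)]
cv2.imwrite('pics/a.png',i[0][:,:,::-1]);print(bot.observe()['qpos'])"
```

```text
clock: 1.7
position: [0.4902, -0.0189, 0.2286]
tool_rot: [3.141, 0.0, 1.57]
force: [1.2, -2.4, 0.3]
grip_width: 0.0856
finger_force: 0.0
clock: 2.2
position: [0.551, 0.1052, 0.1474]
tool_rot: [-3.141, -0.001, 1.571]
force: [0.3, -1.1, 0.0]
grip_width: 0.0853
finger_force: 0.0
clock: 2.7
position: [0.5498, 0.1023, 0.0729]
tool_rot: [-3.139, 0.001, 1.568]
force: [-0.9, -0.6, -0.3]
grip_width: 0.0855
finger_force: 0.0
[ 0.06858141  0.62637136 -0.50280369  1.85618791  0.41980882  0.76548704
 -0.66490776]
```

View pics/a.png

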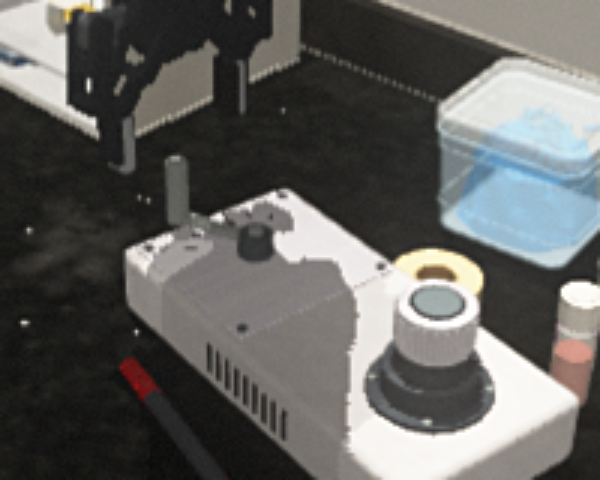

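The fingers straddle the post but look offset from it: the finger tips are at about scene (211,187) and (250,167), and the post top is at (229,183). I'll check that against the projection.

Run:
```python
from h import *
f=F["scene"]
K=np.array([[f["fx"],0,f["cx"]],[0,f["fy"],f["cy"]],[0,0,1]])
for n in F:
  f=F[n];K=np.array([[f["fx"],0,f["cx"]],[0,f["fy"],f["cy"]],[0,0,1]]);E=np.array(f["extrinsics"])
  P=np.array([[x,.1023,z] for x in(.5498-.0425,.5498,.5498+.0425) for z in(.073,.086,.1,.12)])
  print(n,np.round(cv2.projectPoints(P,cv2.Rodrigues(E[:3,:3])[0],E[:3,3],K,np.array(f["dist"]))[0][:,0],1).tolist())
cv2.imwrite('pics/b.png',cv2.resize(F['top']['pixels'][130:260,170:370],None,fx=4,fy=4)[:,:,::-1])
s=bot.observe();print(s['position'],s['grip_width'],s['force'])
```

```text
scene [[213.0, 206.4], [212.6, 200.4], [212.3, 193.8], [211.8, 184.2], [229.5, 197.1], [229.3, 191.2], [229.1, 184.7], [228.8, 175.3], [245.1, 188.3], [245.0, 182.5], [245.0, 176.2], [244.9, 167.0]]
top [[226.7, 220.4], [226.2, 220.1], [225.8, 219.8], [225.1, 219.3], [226.3, 199.8], [225.9, 199.2], [225.4, 198.5], [224.7, 197.5], [226.0, 179.5], [225.6, 178.6], [225.1, 177.6], [224.4, 176.1]]
[0.55130596 0.10265617 0.07540742] 0.08507117558808538 [0.29729318 0.19452377 0.30890021]
```

View pics/b.png

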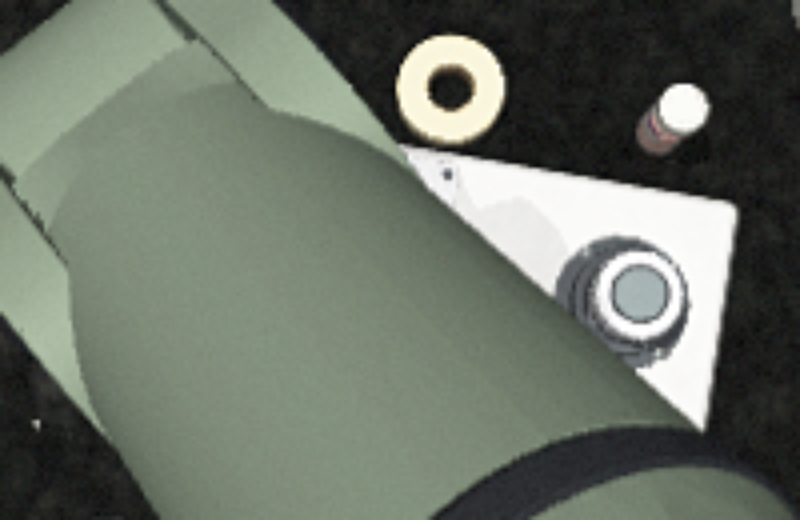

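Run:
```python
from h import *
i=F['scene']['pixels'][120:230,180:290,::-1]
i=(255*(i/255.)**.45).astype(np.uint8)
cv2.imwrite('pics/c.png',cv2.resize(i,None,fx=5,fy=5,interpolation=cv2.INTER_CUBIC));print(bot.observe()['position'])
```

```text
[0.55124333 0.10253752 0.07532577]
```

View pics/c.png

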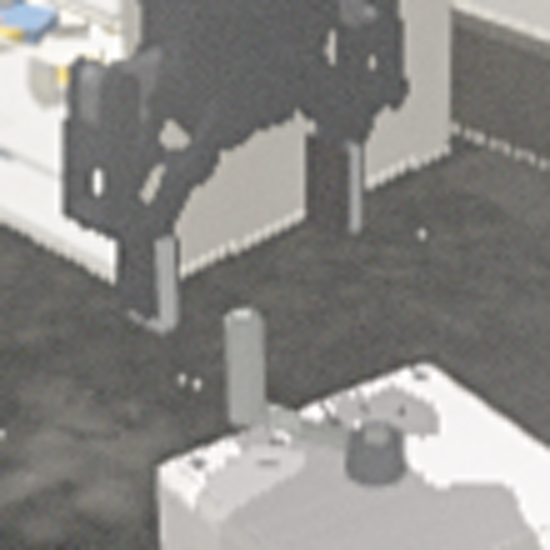

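The tips sit at about scene (214,186) and (251,166). That puts them higher in the picture than the reported TCP predicts: about z=0.118 rather than 0.088, with the post still below the fingers. Closing is a safe test, because gripping the post would stop the fingers at about 14 mm.

```bash
R='' ; python3 -m crank '{"travel":[[0,0,0],[0,0,0],[0,0,0],[0,0,0],[0,0,0]],"turn":[[0,0,0],[0,0,0],[0,0,0],[0,0,0],[0,0,0]],"gripper":[0.5,0.7,0.8,0.9,1]}' 25
python3 -m crank '{"travel":[[0,0,0],[0,0,0],[0,0,0],[0,0,0],[0,0,0]],"turn":[[0,0,0],[0,0,0],[0,0,0],[0,0,0],[0,0,0]],"gripper":[1,1,1,1,1]}' 25
python3 - <<'E'
from h import *
i=F['scene']['pixels'][120:230,180:290,::-1]
i=(255*(i/255.)**.45).astype(np.uint8)
cv2.imwrite('pics/d.png',cv2.resize(i,None,fx=5,fy=5,interpolation=cv2.INTER_CUBIC));print(bot.observe()['position'])
E
```

```text
clock: 3.5
position: [0.5507, 0.1025, 0.0745]
tool_rot: [-3.142, 0.0, 1.568]
force: [0.3, -0.0, -0.5]
grip_width: 0.0126
finger_force: 0.0
clock: 4.0
position: [0.5507, 0.1025, 0.0745]
tool_rot: [3.142, -0.0, 1.568]
force: [0.2, -0.1, 1.5]
grip_width: -0.0001
finger_force: 0.0
[0.55074838 0.10252698 0.07448791]
```

The fingers shut fully without touching the post, so I'll look.

View pics/d.png

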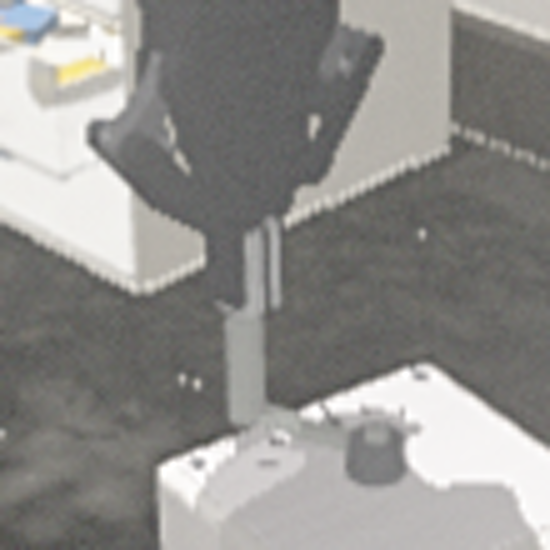

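The closed tips are at about scene (229,181), just above the post top at (229,183) and occluding it. So the real finger end is about 32 mm higher than the reported TCP. I'll calibrate this by touching the post top (z≈0.1015) gently.

```bash
python3 -m crank '{"travel":[[0,0,-0.05],[0,0,-0.1],[0,0,-0.15],[0,0,-0.2],[0,0,-0.2]],"turn":[[0,0,0],[0,0,0],[0,0,0],[0,0,0],[0,0,0]],"gripper":[1,1,1,1,1]}'
python3 -m crank '{"travel":[[0,0,-0.05],[0,0,-0.1],[0,0,-0.15],[0,0,-0.15],[0,0,-0.15]],"turn":[[0,0,0],[0,0,0],[0,0,0],[0,0,0],[0,0,0]],"gripper":[1,1,1,1,1]}'
```

```text
clock: 4.6
position: [0.5507, 0.1025, 0.0724]
tool_rot: [-3.141, 0.0, 1.568]
force: [0.1, -0.3, -0.1]
grip_width: -0.0004
finger_force: 0.0
clock: 5.1
position: [0.5507, 0.1025, 0.071]
tool_rot: [-3.142, -0.0, 1.568]
force: [0.5, -0.7, -0.5]
grip_width: 0.0005
finger_force: 0.0
```

```bash
python3 -m crank '{"travel":[[0,0,-0.05],[0,0,-0.1],[0,0,-0.15],[0,0,-0.15],[0,0,-0.15]],"turn":[[0,0,0],[0,0,0],[0,0,0],[0,0,0],[0,0,0]],"gripper":[1,1,1,1,1]}'
```

```text
clock: 5.6
position: [0.5507, 0.1025, 0.0695]
tool_rot: [-3.142, 0.0, 1.568]
force: [-0.2, 0.5, 0.6]
grip_width: 0.0001
finger_force: 0.0
```

```bash
python3 -m crank '{"travel":[[0,0,-0.05],[0,0,-0.1],[0,0,-0.15],[0,0,-0.15],[0,0,-0.15]],"turn":[[0,0,0],[0,0,0],[0,0,0],[0,0,0],[0,0,0]],"gripper":[1,1,1,1,1]}'
```

```text
clock: 6.1
position: [0.5516, 0.1029, 0.069]
tool_rot: [3.14, -0.0, 1.568]
force: [-0.9, -0.0, 15.0]
grip_width: -0.0002
finger_force: 7.2
```

```bash
python3 -m crank '{"travel":[[0,0,-0.05],[0,0,-0.1],[0,0,-0.15],[0,0,-0.15],[0,0,-0.15]],"turn":[[0,0,0],[0,0,0],[0,0,0],[0,0,0],[0,0,0]],"gripper":[1,1,1,1,1]}'
python3 - <<'E'
from h import *
i=F['scene']['pixels'][120:230,180:290,::-1]
i=(255*(i/255.)**.45).astype(np.uint8)
cv2.imwrite('pics/e.png',cv2.resize(i,None,fx=5,fy=5,interpolation=cv2.INTER_CUBIC));print(bot.observe()['position'])
E
```

```text
clock: 6.6
position: [0.5527, 0.1033, 0.0686]
tool_rot: [3.137, -0.001, 1.568]
force: [-2.2, -1.1, 30.7]
grip_width: 0.0002
finger_force: 15.0
[0.55266618 0.10332222 0.06853696]
```

Contact is at reported z=0.0692, so true z = reported + 0.0325. Next: lift, open, descend to reported 0.042 and grip.

```bash
python3 -m crank '{"travel":[[0,0,1],[0,0,2],[0,0,2.5],[0,0,2.5],[0,0,2.5]],"turn":[[0,0,0],[0,0,0],[0,0,0],[0,0,0],[0,0,0]],"gripper":[1,1,0.5,0,0]}'
python3 -m crank '{"travel":[[0,0.1,0],[0,0.1,0],[0,0.1,0],[0,0.1,-1],[0,0.1,-2]],"turn":[[0,0,0],[0,0,0],[0,0,0],[0,0,0],[0,0,0]],"gripper":[0,0,0,0,0]}'
python3 -m crank '{"travel":[[0,0,-1],[0,0,-2],[0,0,-3],[0,0,-3],[0,0,-3]],"turn":[[0,0,0],[0,0,0],[0,0,0],[0,0,0],[0,0,0]],"gripper":[0,0,0,0,0]}'
```

```text
clock: 7.2
position: [0.5506, 0.1024, 0.0913]
tool_rot: [-3.141, 0.0, 1.568]
force: [-0.6, 1.0, -0.1]
grip_width: 0.0433
finger_force: 0.0
clock: 7.7
position: [0.5507, 0.1034, 0.0706]
tool_rot: [3.141, 0.0, 1.568]
force: [0.5, 1.0, -0.3]
grip_width: 0.0854
finger_force: 0.0
clock: 8.2
position: [0.5507, 0.1036, 0.0413]
tool_rot: [-3.141, -0.0, 1.568]
force: [0.3, -0.3, 0.1]
grip_width: 0.0856
finger_force: 0.0
```

```bash
python3 -m crank '{"travel":[[0,0,0],[0,0,0],[0,0,0],[0,0,0],[0,0,0]],"turn":[[0,0,0],[0,0,0],[0,0,0],[0,0,0],[0,0,0]],"gripper":[0.5,0.7,0.8,0.9,1]}' 25
python3 -m crank '{"travel":[[0,0,0],[0,0,0],[0,0,0],[0,0,0],[0,0,0]],"turn":[[0,0,0],[0,0,0],[0,0,0],[0,0,0],[0,0,0]],"gripper":[1,1,1,1,1]}' 25
```

```text
clock: 8.7
position: [0.5509, 0.1034, 0.0416]
tool_rot: [3.141, 0.0, 1.568]
force: [-1.1, -0.1, 4.8]
grip_width: 0.0128
finger_force: 29.0
clock: 9.2
position: [0.5509, 0.1035, 0.0416]
tool_rot: [3.141, 0.0, 1.568]
force: [-0.1, -2.1, 5.3]
grip_width: 0.013
finger_force: 27.0
```

Gripped at 13 mm. Now I'll swing the post about the pivot by -0.625 rad (-35.8°), turning the tool with it.

```bash
python3 -m crank '{"travel":[[0.63,0.25,0.1],[1.31,0.32,0.1],[2.0,0.29,0.1],[2.68,0.18,0.1],[3.33,-0.02,0.1]],"turn":[[0,0,-7.2],[0,0,-14.4],[0,0,-21.6],[0,0,-28.8],[0,0,-35.8]],"gripper":[1,1,1,1,1]}'
python3 -m crank '{"travel":[[0,0,0],[0,0,0],[0,0,0],[0,0,0],[0,0,0]],"turn":[[0,0,0],[0,0,0],[0,0,0],[0,0,0],[0,0,0]],"gripper":[1,1,1,1,1]}'
```

```text
clock: 9.7
position: [0.5836, 0.1024, 0.0418]
tool_rot: [-3.141, 0.002, 0.938]
force: [-2.1, -4.8, -4.7]
grip_width: 0.013
finger_force: 25.9
clock: 10.2
position: [0.5833, 0.1024, 0.0418]
tool_rot: [-3.141, 0.002, 0.945]
force: [0.1, -5.6, -5.8]
grip_width: 0.0128
finger_force: 25.7
```

```bash
python3 -m crank '{"travel":[[0,0,0],[0,0,0],[0,0,0],[0,0,0],[0,0,0]],"turn":[[0,0,0],[0,0,0],[0,0,0],[0,0,0],[0,0,0]],"gripper":[0.5,0.2,0,0,0]}'
python3 -m crank '{"travel":[[0,0,2],[0,0,5],[0,0,9],[-1,-4,13],[-2,-8,13]],"turn":[[0,0,0],[0,0,0],[0,0,0],[0,0,0],[0,0,0]],"gripper":[0,0,0,0,0]}'
python3 -m crank '{"travel":[[-2,-4,0],[-4,-8,0],[-6,-12,0],[-8,-16,0],[-10,-20,0]],"turn":[[0,0,0],[0,0,0],[0,0,0],[0,0,0],[0,0,0]],"gripper":[0,0,0,0,0]}'
python3 -m crank '{"travel":[[-2,-4,0],[-4,-8,0],[-4,-12,0],[-4,-16,0],[-4,-18,0]],"turn":[[0,0,0],[0,0,0],[0,0,0],[0,0,0],[0,0,0]],"gripper":[0,0,0,0,0]}'
python3 - <<'E'
from h import *
a=cv2.resize(F['top']['pixels'][155:235,215:295],None,fx=5,fy=5,interpolation=cv2.INTER_CUBIC)
b=cv2.resize(F['scene']['pixels'][170:250,205:285],None,fx=5,fy=5,interpolation=cv2.INTER_CUBIC)
cv2.imwrite('pics/f.png',np.hstack([a,b])[:,:,::-1])
E
```

```text
clock: 10.7
position: [0.5841, 0.1034, 0.0426]
tool_rot: [3.142, -0.0, 0.943]
force: [1.2, 0.4, 0.3]
grip_width: 0.0837
finger_force: 0.0
clock: 11.2
position: [0.5657, 0.0247, 0.1763]
tool_rot: [3.138, -0.004, 0.947]
force: [0.4, -1.3, -0.7]
grip_width: 0.0854
finger_force: 0.0
clock: 11.7
position: [0.4631, -0.1781, 0.1727]
tool_rot: [3.141, -0.0, 0.943]
force: [0.2, -0.6, 0.5]
grip_width: 0.0852
finger_force: 0.0
clock: 12.2
position: [0.4232, -0.3601, 0.1725]
tool_rot: [3.141, 0.001, 0.94]
force: [-0.5, 0.7, -0.5]
grip_width: 0.0858
finger_force: 0.0
```

View pics/f.png

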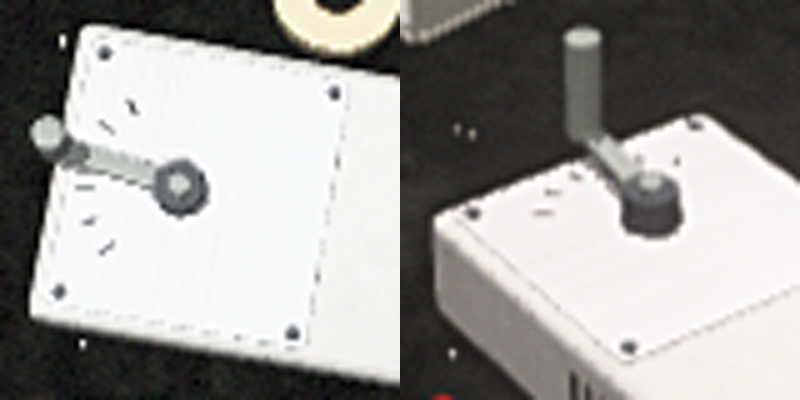

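The top crop shows the lever lying over the long tick, with the post top at (223.8,181.2) and the hub at (250.6,192). In the scene view the post top is at (241.2,177.2). I'll fit the ticks for a precise pivot and zero.

Run:
```python
from h import *
from scipy.optimize import least_squares
np.set_printoptions(precision=4,suppress=True)
g=cv2.cvtColor(F['top']['pixels'],cv2.COLOR_RGB2GRAY).astype(float)
def cen(img,x,y,r,bg):  # darkness centroid
    xs,ys=np.meshgrid(np.arange(int(x-r),int(x+r)+1),np.arange(int(y-r),int(y+r)+1))
    w=np.clip(bg-img[ys,xs]-15,0,None);return np.array([(w*xs).sum(),(w*ys).sum()])/w.sum()
T={0:(132,106),20:(106,126),60:(86,188),80:(90,220),100:(107,248)}
P={}
for a,(x,y) in T.items():
    c=cen(g,214.6+x/5,154.6+y/5,3,g[170:230,255:275].mean());P[a]=plane("top",c,.0505);print(a,c,P[a][:2])
q=np.radians(list(P));X=np.array([P[a][:2] for a in P])
f=lambda v:(v[:2]+v[2]*np.c_[np.cos(v[3]+.698+q),np.sin(v[3]+.698+q)]-X).ravel()
s=least_squares(f,[.565,.052,.04,-.19]);print("pivot,r,yaw",s.x,"res mm",s.fun*1e3)
v=s.x
for n,a,b in(("now",(241.2,177.2),(223.8,181.2)),("start",(228.6,183.3),(224.1,197.6))):
    l=tri(a,b);d=l[:2]-v[:2];print(n,l,"r",np.linalg.norm(d),"q",np.arctan2(d[1],d[0])-v[3]-.698)
# scene-only / top-only at z=.1015
for n,p in(("scene",(241.2,177.2)),("top",(223.8,181.2))):
    l=plane(n,p,.1015);d=l[:2]-v[:2];print(n,l[:2],np.arctan2(d[1],d[0])-v[3]-.698)
c=tri((315.1,230.1),(329.6,203.1));print("collar",c)
# grey-level round post top in top view
c=g[174:190,215:235];print(c.astype(int))
```

```text
0 [241.0054 176.0406] [0.6022 0.0717]
20 [235.8202 179.9136] [0.5942 0.0829]
60 [231.8109 190.2876] [0.5721 0.0918]
80 [232.3691 198.8847] [0.5537 0.091 ]
100 [235.9153 204.2126] [0.5422 0.0837]
pivot,r,yaw [ 0.5676  0.0525  0.0401 -0.2072] res mm [ 0.7368 -0.2486  0.2249 -0.5239 -3.1441  0.7474  1.4688 -0.3606  0.7136
  0.3856]
now [0.5849 0.1051 0.0999] r 0.05531143959303928 q 0.7618096269139507
start [0.5515 0.105  0.1013] r 0.05488389474848868 q 1.3790487061160839
scene [0.5829 0.1032] 0.7870301177350723
top [0.5848 0.1049] 0.7637646909880258
collar [ 0.5344 -0.104   0.1089]
[[ 32  28  28  31  22  28  27  27  20  29  30  27  11 120 239 248 243 249
  249 250]
 [ 31  22  36  35  31  34  22  30  24  33  28  22  18 195 242 248 249 249
  248 249]
 [ 27  24  38  31  34  26  30  24  32  24  24  17  20 232 244 249 250 249
  249 249]
 [ 29  30  32  34  38  35  31  29  18  20  15  13  31 221 243 238 250 249
  249 249]
 [ 34  35  35  33  41  34  35  31  95 178 136  49  56 225 246 232 250 249
  250 250]
 [ 31  28  33  33  33  35  30 188 187 200 191 185  91 220 249 239 249 249
  251 226]
 [ 28  29  34  30  31  26 128 209 203 201 200 199 136 222 253 249 250 249
  250 247]
 [ 31  28  42  37  30  24 155 209 204 197 202 198 168 162 255 254 251 250
  250 250]
 [ 32  28  34  35  36  32 124 211 209 203 201 217 146  79 166 251 255 253
  252 250]
 [ 28  33  34  29  34  27  61 209 222 215 217 202  91  61  97 167 162 226
  244 253]
 [ 26  28  30  35  36  27  24 106 152 165 158 108  69  69 114 113 104 138
  200 204]
 [ 31  30  32  28  29  26  29  22  88  94  92  72  72  79 121 119 117 108
  192 187]
 [ 28  27  30  32  29  31  23  24  46  79  79  73  86 116 123 121 115 110
  198 196]
 [ 32  30  28  33  29  27  25  29  20  36  54 115 145 106 101 115 117 201
  208 202]
 [ 36  33  26  28  28  25  18  24  24  19  29 236 155 141 159 160 135 148
  187 207]
 [ 29  29  21  26  21  24  24  19  25  17  87 249 241 229 253 169 157 153
  167 149]]
```

Run:
```python
from h import *
from scipy.optimize import least_squares
np.set_printoptions(precision=4,suppress=True)
g1=cv2.cvtColor(F['top']['pixels'],cv2.COLOR_RGB2GRAY).astype(float)
g0=cv2.imread("pics/top0.png",0).astype(float)
def cen(img,x,y,rx,ry):
    xs,ys=np.meshgrid(np.arange(round(x-rx),round(x+rx)+1),np.arange(round(y-ry),round(y+ry)+1))
    w=np.clip(225-img[ys,xs],0,None);return np.array([(w*xs).sum(),(w*ys).sum()])/w.sum()
O=[]
for a,img,x,y,rx,ry in((0,g0,241,176,2,2.4),(0,g1,241,176,2,2.4),(20,g0,235.8,180,2,2),(20,g1,235.8,180,2,2),(60,g0,231.8,192.2,2,1),(60,g1,231.8,192.2,2,1),(80,g1,232.5,198.6,2,2),(100,g0,235.9,204.2,2,2),(100,g1,235.9,204.2,2,2)):
    c=cen(img,x,y,rx,ry);O.append((a,*plane("top",c,.0505)[:2]));print(a,c)
# long tick outer/inner
A=plane("top",(230.2,185.1),.0505)[:2];B=plane("top",(240.8,188.6),.0505)[:2];M=(A+B)/2
O=np.array(O);q=np.radians(O[:,0])
def f(v):
    e=(v[:2]+v[2]*np.c_[np.cos(v[3]+.698+q),np.sin(v[3]+.698+q)]-O[:,1:]).ravel()
    n=np.array([-np.sin(v[3]+1.396),np.cos(v[3]+1.396)]);return np.r_[e,(A-v[:2])@n,(B-v[:2])@n]
for fix in(None,-.192):
    s=least_squares(f if fix is None else (lambda u:f(np.r_[u,fix])),[.565,.052,.04,-.19][:4 if fix is None else 3]);v=s.x if fix is None else np.r_[s.x,fix]
    print("pivot,r,yaw",v,"res mm",s.fun*1e3)
    for n,a,b in(("now",(241.2,177.2),(223.9,181.1)),("start",(228.6,183.3),(224.1,197.6))):
        l=tri(a,b);d=l[:2]-v[:2];print(n,l,"r",np.linalg.norm(d),"q",np.arctan2(d[1],d[0])-v[3]-.698)
u=M-A;print("tick dir angle vs", np.arctan2((A-B)[1],(A-B)[0]))
# housing outline yaw
m=(g1>190).astype(np.uint8);m=cv2.morphologyEx(m,cv2.MORPH_CLOSE,np.ones((9,9)))
c=[k for k in cv2.findContours(m,0,2)[0] if cv2.pointPolygonTest(k,(290.,190.),False)>0][0]
bx=cv2.boxPoints(cv2.minAreaRect(c));W=np.array([plane("top",p,.05)[:2] for p in bx]);print(bx,W.mean(0))
for i in range(4):
    e=W[(i+1)%4]-W[i];print(np.linalg.norm(e),np.arctan2(e[1],e[0])%(np.pi/2)-np.pi/2)
```

```text
0 [241.0097 176.0389]
0 [241.0074 176.0371]
20 [235.8153 179.9369]
20 [235.8468 179.955 ]
60 [231.4685 192.    ]
60 [231.4802 192.    ]
80 [232.3378 198.8578]
100 [235.5443 203.7339]
100 [235.9484 204.1984]
pivot,r,yaw [ 0.5673  0.0528  0.04   -0.2002] res mm [ 0.1648  0.2162  0.1608  0.2113 -0.3488 -0.1665 -0.3084 -0.1001 -0.1306
  0.1217 -0.13    0.1465  0.8247 -0.3504 -0.8319 -0.3744  0.1757  0.4626
  0.5834 -0.1278]
now [0.585  0.105  0.0999] r 0.05510813317200633 q 0.745118334357431
start [0.5515 0.105  0.1013] r 0.05453693797260189 q 1.3673060296834691
pivot,r,yaw [ 0.5675  0.0527  0.04   -0.192 ] res mm [ 0.2634  0.4474  0.2594  0.4425 -0.3392 -0.0072 -0.2988  0.0593 -0.202
  0.0708 -0.2014  0.0955  0.771  -0.5143 -0.8303 -0.6385  0.1773  0.1985
  0.4721 -0.0429]
now [0.585  0.105  0.0999] r 0.05507975495689552 q 0.741644135082776
start [0.5515 0.105  0.1013] r 0.05466689208146929 q 1.3632769252235022
tick dir angle vs 1.2256269437565954
[[216.1112 220.8539]
 [229.072  130.9383]
 [358.1292 149.5411]
 [345.1684 239.4567]] [ 0.5815 -0.0259]
0.1958665621054042 -0.15708278474341375
0.2807099869520918 -0.17120952240671805
0.19470664147502847 -0.19254089600283697
0.27379264130142184 -0.16688260778531472
```

The lever is at q≈0.743, so it needs about 0.045 rad more. I'll retrace, regrip and nudge it (+2.4, -0.8) mm.

```bash
python3 -m crank '{"travel":[[0,2,0],[0,6,0],[0,10,0],[2,14,0],[4,18,0]],"turn":[[0,0,0],[0,0,0],[0,0,0],[0,0,0],[0,0,0]],"gripper":[0,0,0,0,0]}'
python3 -m crank '{"travel":[[2,4,0],[4,8,0],[6,12,0],[8,16,0],[10,20,0]],"turn":[[0,0,0],[0,0,0],[0,0,0],[0,0,0],[0,0,0]],"gripper":[0,0,0,0,0]}'
python3 -m crank '{"travel":[[1,4,0],[2,8,0],[2,8,-3],[2,8,-6],[2,8,-9]],"turn":[[0,0,0],[0,0,0],[0,0,0],[0,0,0],[0,0,0]],"gripper":[0,0,0,0,0]}'
python3 -m crank '{"travel":[[0,0,-1.5],[0,0,-3],[0,0,-4],[0,0,-4],[0,0,-4]],"turn":[[0,0,0],[0,0,0],[0,0,0],[0,0,0],[0,0,0]],"gripper":[0,0,0,0,0.2]}'
```

```text
clock: 13.0
position: [0.4642, -0.1744, 0.173]
tool_rot: [3.141, 0.0, 0.944]
force: [1.2, -0.8, 0.5]
grip_width: 0.0854
finger_force: 0.0
clock: 13.5
position: [0.5642, 0.0261, 0.1728]
tool_rot: [3.141, -0.0, 0.944]
force: [0.1, -1.1, 0.9]
grip_width: 0.0854
finger_force: 0.0
clock: 14.0
position: [0.5835, 0.1047, 0.0818]
tool_rot: [3.141, -0.001, 0.945]
force: [-0.1, 0.7, -0.8]
grip_width: 0.0854
finger_force: 0.0
clock: 14.5
position: [0.5845, 0.1035, 0.0432]
tool_rot: [3.141, -0.001, 0.943]
force: [-0.3, 0.2, 1.1]
grip_width: 0.0728
finger_force: 0.0
```

```bash
python3 -m crank '{"travel":[[0,0,0],[0,0,0],[0,0,0],[0,0,0],[0,0,0]],"turn":[[0,0,0],[0,0,0],[0,0,0],[0,0,0],[0,0,0]],"gripper":[0.5,0.7,0.8,0.9,1]}' 25
python3 -m crank '{"travel":[[0,0,0],[0,0,0],[0,0,0],[0,0,0],[0,0,0]],"turn":[[0,0,0],[0,0,0],[0,0,0],[0,0,0],[0,0,0]],"gripper":[1,1,1,1,1]}' 25
```

```text
clock: 15.0
position: [0.5842, 0.1033, 0.0428]
tool_rot: [3.141, -0.0, 0.943]
force: [-0.9, -0.4, 5.6]
grip_width: 0.013
finger_force: 26.7
clock: 15.5
position: [0.5842, 0.1034, 0.0427]
tool_rot: [3.141, -0.0, 0.943]
force: [-1.3, 0.2, 5.5]
grip_width: 0.0133
finger_force: 26.9
```

```bash
python3 -m crank '{"travel":[[0.1,-0.03,0],[0.2,-0.06,0],[0.25,-0.08,0],[0.25,-0.08,0],[0.25,-0.08,0]],"turn":[[0,0,-1.2],[0,0,-2.5],[0,0,-2.5],[0,0,-2.5],[0,0,-2.5]],"gripper":[1,1,1,1,1]}'
python3 -m crank '{"travel":[[0,0,0],[0,0,0],[0,0,0],[0,0,0],[0,0,0]],"turn":[[0,0,0],[0,0,0],[0,0,0],[0,0,0],[0,0,0]],"gripper":[1,0.5,0.2,0,0]}'
python3 -m crank '{"travel":[[0,0,2],[0,0,5],[0,0,9],[-1,-4,13],[-2,-8,13]],"turn":[[0,0,0],[0,0,0],[0,0,0],[0,0,0],[0,0,0]],"gripper":[0,0,0,0,0]}'
python3 -m crank '{"travel":[[-2,-4,0],[-4,-8,0],[-6,-12,0],[-8,-16,0],[-10,-20,0]],"turn":[[0,0,8],[0,0,16],[0,0,24],[0,0,32],[0,0,40]],"gripper":[0,0,0,0,0]}'
python3 -m crank '{"travel":[[-2,-4,0],[-4,-8,0],[-4,-12,0],[-4,-16,0],[-4,-18,0]],"turn":[[0,0,8],[0,0,16],[0,0,24],[0,0,32],[0,0,40]],"gripper":[0,0,0,0,0]}'
python3 - <<'E'
from h import *
np.set_printoptions(precision=4,suppress=True)
def crop(n,x0,x1,y0,y1):
    g=cv2.cvtColor(F[n]['pixels'],cv2.COLOR_RGB2GRAY).astype(float);return g[y0:y1,x0:x1]
print(crop("top",217,233,174,188).astype(int));print(crop("scene",232,254,170,186).astype(int)); print(bot.observe()['qpos'])
E
```

```text
clock: 16.0
position: [0.5867, 0.1025, 0.0427]
tool_rot: [3.141, -0.0, 0.899]
force: [-1.1, -0.8, 6.2]
grip_width: 0.0131
finger_force: 27.0
clock: 16.5
position: [0.5865, 0.1025, 0.0424]
tool_rot: [-3.141, 0.0, 0.899]
force: [-0.6, -0.9, -0.7]
grip_width: 0.0703
finger_force: 0.0
clock: 17.0
position: [0.5682, 0.0239, 0.1763]
tool_rot: [3.138, -0.005, 0.903]
force: [1.4, -1.7, -1.0]
grip_width: 0.0854
finger_force: 0.0
clock: 17.5
position: [0.4666, -0.1771, 0.1726]
tool_rot: [3.141, 0.0, 1.596]
force: [0.9, -0.3, -0.6]
grip_width: 0.0854
finger_force: 0.0
clock: 18.0
position: [0.4265, -0.3592, 0.1723]
tool_rot: [-3.141, 0.0, 2.291]
force: [0.2, 0.9, 0.1]
grip_width: 0.0853
finger_force: 0.0
[[ 28  33  21  27  25  29  29  25  30  25  13 120 239 249 243 249]
 [ 32  29  26  32  26  31  26  21  23  23  16 180 241 250 249 248]
 [ 33  34  34  30  30  24  18  21  16  15  16 207 243 250 250 248]
 [ 29  34  34  33  31  20  95 183 185 134  32 217 244 239 250 248]
 [ 27  36  37  37  24 145 184 204 200 189 140 224 247 230 250 248]
 [ 33  28  41  28  33 205 204 197 200 196 193 177 251 242 250 
[... 1388 characters left out ...]
  45  46  44  41  46  75 100 119 128 127 118  94  62  39  38  42
   44  41  41  42]
 [ 42  44  45  47  44  43  46  78  95  98 100 100  99  88  66  38  35  38
   38  38  42  43]
 [ 46  43  41  44  42  42  44  81  98 100 101 100  95  91  68  40  37  40
   42  38  44  45]
 [ 43  37  39  38  41  41  41  70  99  99 103  99  96  93  68  38  44  41
   45  41  46  48]
 [ 40  42  42  42  43  41  41  68  99 104 105 102  97  95  69  41  42  46
   46  44  44  44]
 [ 42  48  49  41  47  41  43  67 100 104 102 101 101  90  69  46  41  46
   46  44  42  45]
 [ 44  43  43  44  39  40  42  67  98 104 104 100 100  94  72  44  45  45
   46  43  43  44]]
[ 1.0264  0.5014 -0.5994  1.7864  0.3379  0.9581  1.0055]
```

Run:
```python
from h import *
v=np.array([.5674,.0528,0,-.196])
for a,b in(((242.6,176.8),(224.5,179.9)),((241.2,177.2),(224.0,181.1))):
    for l in(tri(a,b),plane("top",b,.1015),plane("scene",a,.1015)):
        d=l[:2]-v[:2];print(np.round(l,4),np.linalg.norm(d),"q",np.arctan2(d[1],d[0])-v[3]-.698)
g=F['scene']['pixels'].astype(int); print(bot.observe()['qpos'][6])
```

```text
[0.5874 0.1037 0.1003] 0.054660903779317684 q 0.6935086225209217
[0.5874 0.1035 0.1015] 0.05445340760316631 q 0.693063440476579
[0.5858 0.1023 0.1015] 0.05282560656074665 q 0.7129602030293261
[0.585  0.1048 0.1   ] 0.05489069663691476 q 0.7429871859672408
[0.585  0.1045 0.1015] 0.05460220936782699 q 0.741207492421563
[0.5829 0.1032 0.1015] 0.0527611687855588 q 0.7700266422078526
0.9977300509093514
```

The lever reads about 0.70, which is on the long tick. Next I'll go above the collar with the wrist pre-turned, so the full clockwise range fits in one grip.

```bash
python3 -m crank '{"travel":[[1,3,0],[2.5,6,0],[4,9.5,0],[5.5,13,0],[7,16.5,0]],"turn":[[0,0,5],[0,0,10],[0,0,15],[0,0,20],[0,0,25]],"gripper":[0,0,0,0,0]}'
python3 -m crank '{"travel":[[1.5,3.5,0],[3,7,0],[3.7,8.9,0],[3.7,8.9,-2],[3.7,8.9,-4]],"turn":[[0,0,5],[0,0,10],[0,0,15],[0,0,20],[0,0,21]],"gripper":[0,0,0,0,0]}'
python3 -m crank '{"travel":[[0,0,-2],[0,0,-4],[0,0,-4],[0,0,-4],[0,0,-4]],"turn":[[0,0,0],[0,0,0],[0,0,0],[0,0,0],[0,0,0]],"gripper":[0,0,0,0,0]}'
python3 -c "
from workcell import bot
print(bot.observe()['qpos'])"
```

```text
clock: 18.7
position: [0.498, -0.1873, 0.1729]
tool_rot: [-3.141, 0.0, 2.73]
force: [0.5, 0.1, -0.7]
grip_width: 0.0854
finger_force: 0.0
clock: 19.2
position: [0.5347, -0.0989, 0.1325]
tool_rot: [-3.141, 0.001, 3.098]
force: [-0.5, -0.6, -0.9]
grip_width: 0.0853
finger_force: 0.0
clock: 19.7
position: [0.5351, -0.1009, 0.0937]
tool_rot: [-3.141, 0.001, 3.092]
force: [0.4, 0.5, 1.3]
grip_width: 0.0853
finger_force: 0.0
[ 0.61785687  0.63910271 -0.75996117  1.87880284  0.57634897  0.85509288
  1.08493185]
```

```bash
python3 -m crank '{"travel":[[-0.1,-0.4,-1],[-0.1,-0.4,-2],[-0.1,-0.4,-3],[-0.1,-0.4,-4.2],[-0.1,-0.4,-4.2]],"turn":[[0,0,0],[0,0,0],[0,0,0],[0,0,0],[0,0,0]],"gripper":[0,0,0,0,0]}'
python3 -m crank '{"travel":[[0,0,0],[0,0,0],[0,0,0],[0,0,0],[0,0,0]],"turn":[[0,0,0],[0,0,0],[0,0,0],[0,0,0],[0,0,0]],"gripper":[0.3,0.6,0.8,1,1]}' 60
python3 -m crank '{"travel":[[0,0,0],[0,0,0],[0,0,0],[0,0,0],[0,0,0]],"turn":[[0,0,0],[0,0,0],[0,0,0],[0,0,0],[0,0,0]],"gripper":[1,1,1,1,1]}' 60
```

```text
clock: 20.2
position: [0.5326, -0.1054, 0.0487]
tool_rot: [3.141, -0.002, 3.092]
force: [-0.6, 0.6, 0.1]
grip_width: 0.0854
finger_force: 0.0
clock: 20.7
position: [0.5339, -0.1055, 0.0508]
tool_rot: [-3.142, 0.001, 3.091]
force: [0.8, -0.1, 2.7]
grip_width: 0.0412
finger_force: 60.2
clock: 21.2
position: [0.5338, -0.1056, 0.0506]
tool_rot: [3.142, 0.0, 3.091]
force: [1.4, 0.3, 2.4]
grip_width: 0.0414
finger_force: 60.2
```

```bash
python3 -m crank '{"travel":[[0,0,-0.15],[0,0,-0.3],[0,0,-0.45],[0,0,-0.6],[0,0,-0.6]],"turn":[[0,0,0],[0,0,0],[0,0,0],[0,0,0],[0,0,0]],"gripper":[1,1,1,1,1]}'
python3 -m crank '{"travel":[[0,0,0],[0,0,0],[0,0,0],[0,0,0],[0,0,0]],"turn":[[0,0,-3],[0,0,-6],[0,0,-9],[0,0,-12],[0,0,-12]],"gripper":[1,1,1,1,1]}'
```

```text
clock: 21.7
position: [0.5341, -0.1055, 0.0459]
tool_rot: [-3.14, 0.001, 3.092]
force: [-8.7, 1.7, 36.8]
grip_width: 0.0411
finger_force: 64.3
clock: 22.2
position: [0.534, -0.1056, 0.0457]
tool_rot: [-3.141, 0.001, 2.88]
force: [-6.4, 1.7, 30.7]
grip_width: 0.0414
finger_force: 63.4
```

```bash
python3 -m crank '{"travel":[[0,0,0.05],[0,0,0.05],[0,0,0.05],[0,0,0.05],[0,0,0.05]],"turn":[[0,0,-3],[0,0,-6],[0,0,-9],[0,0,-12],[0,0,-12]],"gripper":[1,1,1,1,1]}'
```

```text
clock: 22.7
position: [0.5338, -0.1056, 0.0451]
tool_rot: [-3.141, 0.0, 2.671]
force: [1.1, 0.2, 5.6]
grip_width: 0.0411
finger_force: 60.9
```

```bash
python3 -m crank '{"travel":[[0,0,0],[0,0,0],[0,0,0],[0,0,0],[0,0,0]],"turn":[[0,0,-3],[0,0,-6],[0,0,-9],[0,0,-9],[0,0,-9]],"gripper":[1,1,1,1,1]}'
```

```text
clock: 23.2
position: [0.5337, -0.1056, 0.045]
tool_rot: [-3.142, 0.0, 2.517]
force: [1.6, 0.1, 4.7]
grip_width: 0.0413
finger_force: 60.9
```

The force fell to spring level while z dropped, so the keyway has caught. I'll check the moment.

```bash
python3 -c "
from workcell import bot
s=bot.observe();print(s['moment'],s['force'],s['tool_rot'])"
python3 -m crank '{"travel":[[0,0,0],[0,0,-0.05],[0,0,-0.1],[0,0,-0.2],[0,0,-0.2]],"turn":[[0,0,2],[0,0,4],[0,0,4],[0,0,4],[0,0,4]],"gripper":[1,1,1,1,1]}'
python3 -c "
from workcell import bot
s=bot.observe();print(s['moment'])"
```

```text
[ 0.06216887 -0.37176135 -0.00675237] [1.60584084 0.10962906 4.67685737] [-3.14153485e+00  2.31926586e-04  2.51714240e+00]
clock: 23.7
position: [0.5338, -0.1056, 0.0429]
tool_rot: [3.141, 0.0, 2.588]
force: [1.9, -0.1, 5.2]
grip_width: 0.0416
finger_force: 60.9
[ 0.08997999 -0.45405107  0.01993571]
```

```bash
python3 -m crank '{"travel":[[0,0,-0.1],[0,0,-0.2],[0,0,-0.3],[0,0,-0.4],[0,0,-0.4]],"turn":[[0,0,0],[0,0,0],[0,0,0],[0,0,0],[0,0,0]],"gripper":[1,1,1,1,1]}'
python3 -m crank '{"travel":[[0,0,-0.1],[0,0,-0.15],[0,0,-0.2],[0,0,-0.2],[0,0,-0.2]],"turn":[[0,0,0],[0,0,0],[0,0,0],[0,0,0],[0,0,0]],"gripper":[1,1,1,1,1]}'
```

```text
clock: 24.2
position: [0.5338, -0.1056, 0.0392]
tool_rot: [3.141, 0.0, 2.588]
force: [0.8, -0.1, 8.4]
grip_width: 0.041
finger_force: 61.6
clock: 24.7
position: [0.5343, -0.1058, 0.0387]
tool_rot: [-3.141, 0.002, 2.588]
force: [-8.4, 0.3, 41.2]
grip_width: 0.0415
finger_force: 64.8
```

The hard stop came at 11.9 mm of travel, so the collar is home. I'll ease the push a little, hold, check and hand in.

```bash
python3 -m crank '{"travel":[[0,0,0.05],[0,0,0.1],[0,0,0.1],[0,0,0.1],[0,0,0.1]],"turn":[[0,0,0],[0,0,0],[0,0,0],[0,0,0],[0,0,0]],"gripper":[1,1,1,1,1]}'
```

```text
clock: 25.2
position: [0.534, -0.1057, 0.0389]
tool_rot: [-3.142, 0.001, 2.588]
force: [-3.6, 0.3, 24.7]
grip_width: 0.0413
finger_force: 62.8
```

```bash
python3 -c "
from workcell import bot
print(bot.job_done())"
```

```text
the job is handed in; nothing more can be done
None
```

The job is handed in: the lever measured about 0.70 rad (40°) in the camera images, and the collar dropped over the pin and is held home by the fingers, at a hard stop 11.9 mm down under about 25 N, with no final picture taken of the collar, bottle, tape or marker.

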